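Clamp a tube rack on the bench shaker

TASK

Secure the blue tube rack on the shaker: swing the red cam lever upright to free the sliding clamp bar, slide the bar along until it holds the rack snugly against the fixed bar on the far left of the platform, and press the lever fully down again to lock it. Keep the rack flat and the tubes standing in it, and do not disturb the other things on the bench.

Things in the scene. Friction and masses are not known exactly. Their poses are not given: they have to be found in the camera images.
- shaker: white shaker fixed to the bench, 276 (x) x 340 (y) x 77 mm high to the black mat on its platform. Origin: centre of its underside, on the worktop; x away from the robot at yaw 0, z up. A rail runs along its y at the front (-x) edge; the fixed bar stands across the platform at the +y end (left). Bars reach 125 mm above the worktop.
- fixed_bar_face (a point): middle of the inner face (looks along the shaker's -y) of the fixed aluminium bar; the bar is 216 mm long along the shaker's x, 14 mm thick, and its face lies at y = +150 mm in the shaker's frame
- bar_face (a point): middle of the face (looks along the shaker's +y) of the sliding aluminium clamp bar, 238 mm long along the shaker's x, 12 mm thick, from 79 to 125 mm above the worktop; it sits on a blue carriage on the rail, and its face lies 80 mm to the +y side of the lever's middle plane
- clamp_bar (a joint): position of the sliding bar along the shaker's +y, m, 0 to 0.09; 0: face at y = -11 mm in the shaker's frame; 0.075: the 86 mm wide rack is held between both bars without gap. Friction 2 N when free; push it, or pull the raised lever sideways (14 N on the tool means the rack is held). With the lever down the cam grips the rail and the bar does not slide.
- cam_lever (a joint): angle of the cam lever, rad: 0 = down, locked (lever lies level, pointing along the shaker's +x over the platform); 1.57 = upright, free; limit 1.65. The cam is clear of the rail above about 0.6. The lever stays where it is left (friction about 0.12 N m).
- lever_hinge (a point): point on the lever's hinge axis in its middle plane, 106 mm above the worktop; the axis runs along the shaker's y and travels with the bar
- lever_grip (a point): place to take the red lever handle (20 mm wide along the shaker's y, 14 mm thick, 68 mm long): in the handle's centre, 80 mm along the lever from the hinge axis and 8 mm above it when the lever is down; the handle's end is 28 mm farther out. About 40 mm of space below it when down.
- tube_rack: blue acrylic rack, 86 mm wide, 200 mm long, 80 mm high, loose on the mat between the bars, long side along the bars. Origin: centre of its underside; its own y axis is the long one. With two tubes it weighs about 0.2 kg.
- tube_a: blue-capped 50 ml tube, 35 mm wide, 122 mm tall, standing loose in the rack; origin at its foot
- tube_b: another such tube in the rack
- squeeze_bottle: bystander: milky squeeze bottle, 67 mm wide, 264 mm tall, on the worktop left of the shaker
- sample_cup: bystander: clear cup, 60 mm wide, 62 mm high, on the worktop right of the shaker
- spray_bottle: bystander: spray bottle, 226 mm tall, at the right
- tube_float: bystander: flat green float, fixed, 78x105x10 mm, at the right
- calculator: bystander: black calculator, fixed, 107x118x69 mm, at the left

How it is judged:
On the way, in this order (a step that is already met when the one before it is completed fails the run):
1. the lever is raised and the bar is free (value of joint cam_lever above 1.1 rad), for 0.1 s.
2. with the lever still raised, the bar holds the rack against the fixed bar (value of joint cam_lever above 0.6 rad and value of joint clamp_bar above 0.072 m and y of tube_rack in the frame of shaker above 0.103 m), for 0.1 s.
At the end, for the whole second after the job is handed in: Lever within 0.12 rad of fully down; clamp bar at 0.072 to 0.079 m; rack flat (0.05 rad) between the bars, its centre at 103 to 111 mm along the shaker's y and -30 to 70 mm along its x; the two tubes still in the rack, within 0.2 rad of upright; rack at rest (value of joint cam_lever below 0.12 rad and value of joint clamp_bar between 0.072 and 0.079 m and y of tube_rack in the frame of shaker between 0.103 and 0.111 m and x of tube_rack in the frame of shaker between -0.03 and 0.07 m and angle between tube_rack's own z axis and vertical below 0.05 rad and angle between each of tube_a, tube_b's own z axis and vertical below 0.2 rad and distance between each of tube_a, tube_b and tube_rack below 0.05 m and linear speed of tube_rack below 0.02 m/s); the robot touches nothing.
It fails at once if the rack is tipped by more than 0.2 rad (angle between tube_rack's own z axis and vertical above 0.2 rad).
It fails at once if the squeeze bottle, cup or spray bottle is moved by more than 30 mm (distance of any of squeeze_bottle, sample_cup, spray_bottle from where it was at the start of the episode above 0.03 m).
It also fails if it takes over 43 s, if anything falls off the work surface, if the arm or the gripper's body presses on something with over 40 N, if the wrist force passes 120 N, or if a joint passes its speed limit or range.

ROBOT

A 6-joint arm with a two-finger parallel gripper is mounted at the origin on a cart in front of the work surface, level with it; the furniture and walls round the work are solid. World frame = base frame: x ahead of the robot, y to its left, z up, the work surface at z = 0. Lengths are in m, angles in rad, forces in N, time in s.
With the tool pointing down it reaches from about 0.35 to 0.85 m from the base axis. Payload 8.1 kg.
Tool frame: the origin (TCP) lies at the very end of the fingers, on their centre line; the grasp point (between the pads) lies 19 mm behind it; z points along the fingers, y is the line along which they close (so a half turn about z gives the same grasp; the last joint's range is limited). The gripper opens to 93 mm and grips with 3 to 60 N. Pads are 15 mm wide; open, the fingers measure 128 mm over their backs; the gripper's body (75 mm by 188 mm) begins 65 mm behind the grasp point.
Start: joints at [1.155, 0.13, 1.488, -0, 1.523, -0.085], TCP at [0.195, 0.567, 0.219] pointing down, gripper open.
Joint ranges: [-2.96, 2.96], [-0.89, 2.26], [0.02, 2.5], [-1.34, 4.48], [0, 2.73], [-2.66, 2.66]. Speed limits (rad/s): [2.39, 2.39, 2.79, 3.14, 3.14, 3.14].

INTERFACE

Orientations are given as a rotation vector (axis times angle).
In Python, from plant import robot gives the robot as it stands.
- The arm moves only by the tool play_rows, never from a script. Its argument "deltas" is one flat list of numbers, 5 for each row, row after row: the shift along the tool's x, y, z in mm, then the turn about the tool's z in degrees, then the finger opening in mm, from 0 to 93. A call has 1 to 10 rows; each row shifts and turns the commanded pose from where the row before left it, along the tool's axes as they then stand; what a row does not reach is not made up. A row lasts 1/12 s, in which the tool goes at most 41.7 mm and 7.16 degrees, less where a joint would pass 70% of its speed; a pose out of reach is approached as far as the arm can. A call with a gripper value outside its range is refused whole. The fingers move at their own pace and stop on an object; "newtons" is the grip in N (left out, the last holds). Time passes only in rows, so rows that do not move let the fingers close. It gives the time, the measured TCP pose, the force, the opening and the grip force at its end, in the units of the state.
- robot.read_state(): the state, without advancing time (a new reading comes with each control period).
- robot.read_camera(name): name is "scene" or "top" or "wrist"; returns a dict with "pixels" (480x640x3 uint8, blue, green, red), "mtx" (3x3 intrinsics, pixels), "eye" and "rotation" of the camera in the world. Camera axes: x right, y up, looking along -z (the intrinsics and any distortion apply to the point x, -y, -z); pixel columns grow to the right and rows downward; lengths in m; the calibration is good to about 2 mm. A picture is of the moment at which its call begins. There is no depth.
- robot.close_job(): hands the job in; it is judged then, once.
The state is a dict: "t": time; "q": joint angles; "dq": joint speeds; "joint_torque": joint torques, N m; "tool_pos": TCP position; "orientation": TCP orientation; "force": force on the tool from outside, world axes, zero at the start; "wrist_torque": the same for the moment, N m; "opening": finger opening in m; "gripper_force": force on a finger pad.
Only numpy, scipy, OpenCV 4.12 (cv2) and the standard library are available. Lean on these libraries where they do the work, as an engineer would, in place of code of your own. Each camera call takes 0.05 s, during which the arm holds its last target. There are 200 camera calls.

## Working session

There is one attempt and no reset: what is moved stays moved. The work goes in short steps, Python scripts to look and compute and a tool call to move; the robot and the scene stay as the last step left them, time stands still between calls to the robot, and variables do not carry over. Pictures are saved under pics/ and viewed, at most 10 in all, crops included, and the job is handed in when it is done.

Besides the shell and the picture viewer there is one more tool, called after "Request:" as a command line: name --argument value ..., lists and objects as JSON in quotes. play_rows: Moves the arm, as the interface text tells. Its arguments: {"type":"object","properties":{"deltas":{"type":"array"},"newtons":{"type":"number"}},"required":["deltas"]}

```bash
mkdir -p pics; cat > h.py <<'E'
import numpy as np, cv2, pickle
from scipy.spatial.transform import Rotation as R
from plant import robot
def snap(n,tag):
    c=robot.read_camera(n); cv2.imwrite(f'pics/{tag}.png',c['pixels']); pickle.dump(c,open(f'pics/{tag}.pkl','wb')); return c
def load(tag): return pickle.load(open(f'pics/{tag}.pkl','rb'))
def ray(c,u,v):
    d=np.linalg.inv(c['mtx'])@[u,v,1]; d=np.array([d[0],-d[1],-d[2]])
    d=np.array(c['rotation'])@d; return np.array(c['eye']),d/np.linalg.norm(d)
def onz(c,u,v,z):
    e,d=ray(c,u,v); return e+d*(z-e[2])/d[2]
def tri(obs):
    A=np.zeros((3,3));b=np.zeros(3)
    for c,u,v in obs:
        e,d=ray(c,u,v);P=np.eye(3)-np.outer(d,d);A+=P;b+=P@e
    p=np.linalg.solve(A,b)
    return p,[np.linalg.norm(np.cross(p-ray(*o)[0],ray(*o)[1])) for o in obs]
def proj(c,p):
    q=np.array(c['rotation']).T@(np.array(p)-c['eye']); q=np.array([q[0],-q[1],-q[2]]); q=np.array(c['mtx'])@q; return q[:2]/q[2]
E
python3 - <<'E'
from h import *
for n in('scene','top'):
    c=snap(n,n+'0'); print(n,c['eye'],{k:np.shape(v) for k,v in c.items()},c['mtx'])
print(robot.read_state())
E
```

```text
scene [-0.66609389 -0.68790465  0.85604905] {'pixels': (480, 640, 3), 'mtx': (3, 3), 'eye': (3,), 'rotation': (3,)} [[609.89245418   0.         306.49851421]
 [  0.         609.89245418 239.62977577]
 [  0.           0.           1.        ]]
top [0.26976841 0.01386773 1.46232193] {'pixels': (480, 640, 3), 'mtx': (3, 3), 'eye': (3,), 'rotation': (3,)} [[538.15616997   0.         330.0758257 ]
 [  0.         538.15616997 229.12013845]
 [  0.           0.           1.        ]]
{'t': 0.1, 'q': array([ 1.15459529e+00,  1.31063811e-01,  1.48916330e+00,  5.66742524e-06,
        1.52298332e+00, -8.54167873e-02]), 'dq': array([-3.13429727e-04, -1.82416147e-03, -2.84436817e-03, -7.55641407e-05,
        5.76536131e-04,  6.31789906e-04]), 'joint_torque': array([ 9.43715204e-04, -5.61338460e+01, -4.93098843e+01,  7.70005421e-02,
        2.91327696e-02, -9.55129735e-05]), 'tool_pos': array([0.1946534 , 0.56701618, 0.21770927]), 'orientation': array([-5.17162300e-01, -3.09831962e+00,  2.45916337e-03]), 'force': array([ 0.40414993, -0.36447281,  0.82118931]), 'wrist_torque': array([-0.03289975, -0.04825159,  0.01831349]), 'gripper_force': 0.0, 'opening': 0.09300985881119528}
```

View pics/scene0.png

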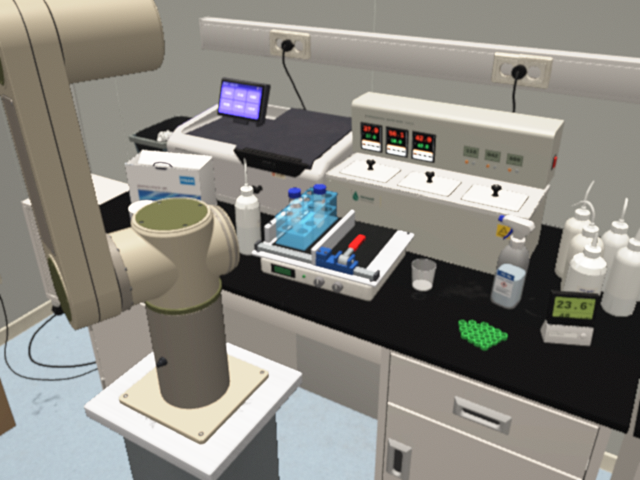

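View pics/top0.png

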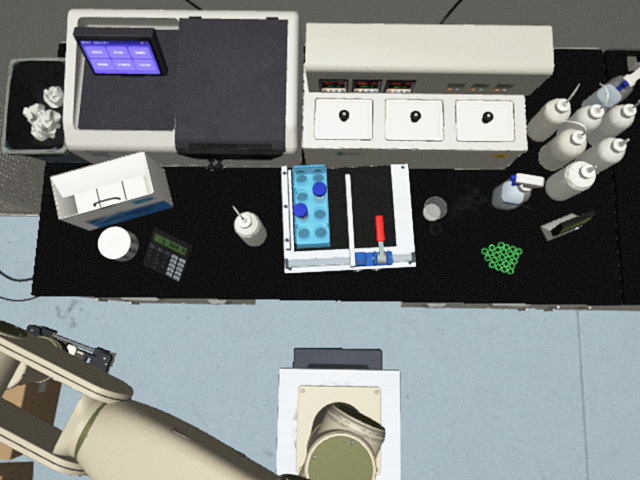

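The top view shows the shaker around px (348,218), the fixed bar at u≈290, the rack at u 295–328, the sliding bar at u≈349, and the red lever at (380,228) pointing up in the image (+x). I'll enlarge both views.

```bash
sed -i "s/c=robot.read_camera(n);/c=robot.read_camera(n); c['rotation']=R.from_rotvec(c['rotation']).as_matrix();/" h.py
python3 - <<'E'
from h import *
for t,n,(a,b,w,h) in(('top0','tc',(270,155,160,120)),('scene0','sc',(250,180,170,127))):
    im=cv2.imread(f'pics/{t}.png'); cv2.imwrite(f'pics/{n}.png',cv2.resize(im[b:b+h,a:a+w],None,fx=800/w,fy=800/w,interpolation=cv2.INTER_CUBIC)[:600])
    c=load(t); c['rotation']=R.from_rotvec(c['rotation']).as_matrix(); pickle.dump(c,open(f'pics/{t}.pkl','wb'))
E
```

```text
(no output)
```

View pics/tc.png

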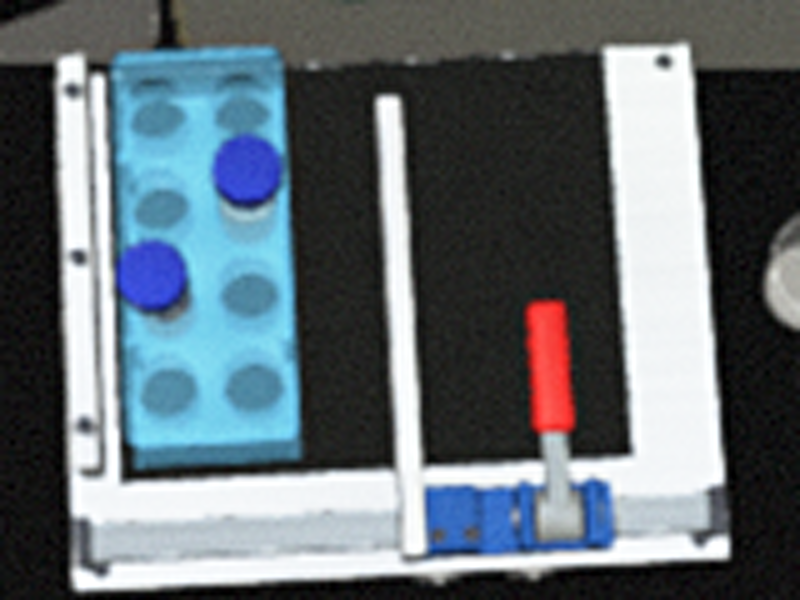

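View pics/sc.png

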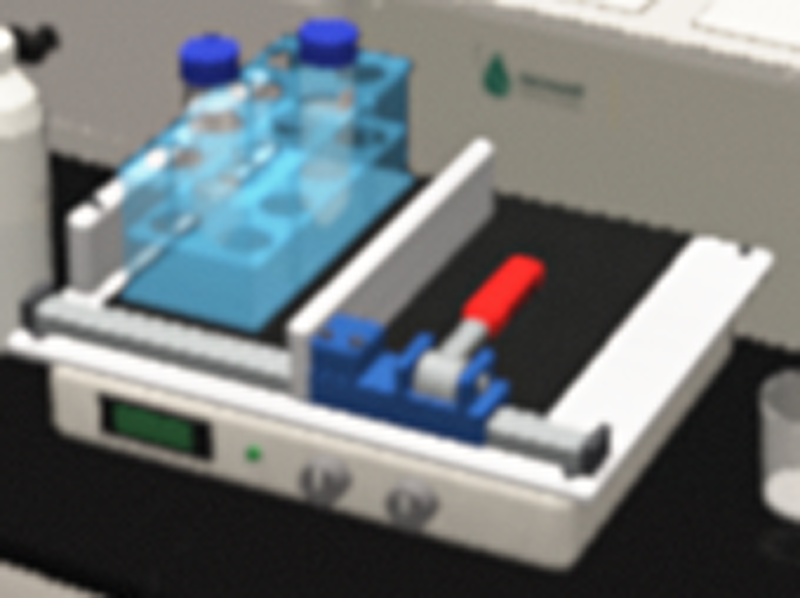

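Crop readings. In the top crop, the bar's top edge runs from (388,97) to (412,555), the red handle from (545,303) to (554,430), and the platform corners are (75,590), (730,557), (690,45), (57,57). In the scene crop, the handle's centre is about (506,293) and the bar's near top-left corner is at (292,325).

```bash
cat >> h.py <<'E'
def T(U,V): return (load('top0'),270+(U+.5)/5-.5,155+(V+.5)/5-.5)
def S(U,V): f=170/800; return (load('scene0'),250+(U+.5)*f-.5,180+(V+.5)*f-.5)
E
python3 - <<'E'
from h import *
np.set_printoptions(precision=4,suppress=True)
for n,a,b in(('handle c',T(550,367),S(506,293)),('handle tip',T(545,303),S(527,265)),('handle base',T(554,430),S(481,320)),
 ('bar far L',T(376,97),S(472,148)),('bar near L',T(401,556),S(292,325)),('bar far R',T(401,97),S(493,146)),('capA',T(152,274),S(210,50)),('capB',T(247,170),S(329,30))):
    print(n,*tri([a,b]))
for n,z,p in(('plat NL',.077,(75,590)),('NR',.077,(730,557)),('FR',.077,(690,45)),('FL',.077,(57,57)),
 ('barfarL',.125,(376,97)),('barfarR',.125,(401,97)),('barnearL',.125,(401,556)),('barnearR',.125,(424,555)),
 ('rackNLtop',.157-0,(127,443)),('rackNRtop',.157,(300,440)),('rackFRtop',.157,(283,48)),('rackFLtop',.157,(112,52)),('fixNR',.125,(101,472))):
    print(n,onz(*T(*p),z))
E
```

```text
handle c [ 0.5083 -0.0988  0.1177] [np.float64(0.0006842899246904914), np.float64(0.000684289924690544)]
handle tip [ 0.5407 -0.0954  0.1182] [np.float64(0.00018733316407195343), np.float64(0.00018733316407187748)]
handle base [ 0.476  -0.1009  0.118 ] [np.float64(0.0008238347473256516), np.float64(0.0008238347473255082)]
bar far L [ 0.6467 -0.0073  0.1202] [np.float64(0.0012977436409050203), np.float64(0.001297743640904921)]
bar near L [ 0.411  -0.0251  0.1256] [np.float64(0.0021184063807954856), np.float64(0.002118406380795351)]
bar far R [ 0.6458 -0.0205  0.125 ] [np.float64(0.0007228979691717071), np.float64(0.0007228979691718092)]
capA [0.5355 0.0991 0.2017] [np.float64(9.149306822246315e-05), np.float64(9.149306822263326e-05)]
capB [0.5871 0.0543 0.2034] [np.float64(0.0004648075737962159), np.float64(0.0004648075737961707)]
plat NL [0.3948 0.1432 0.077 ]
NR [ 0.4169 -0.1944  0.077 ]
FR [ 0.6906 -0.1762  0.077 ]
FL [0.6793 0.1614 0.077 ]
barfarL [ 0.6461 -0.0083  0.125 ]
barfarR [ 0.6463 -0.0211  0.125 ]
barnearL [ 0.4099 -0.0234  0.125 ]
barnearR [ 0.4105 -0.0348  0.125 ]
rackNLtop [0.4601 0.1124 0.157 ]
rackNRtop [0.4628 0.0276 0.157 ]
rackFRtop [0.6619 0.0393 0.157 ]
rackFLtop [0.6586 0.1253 0.157 ]
fixNR [0.4498 0.1274 0.125 ]
```

Everything agrees with the given sizes: yaw ≈ 0.065 rad, shaker centre ≈ (0.544, −0.0165), bar joint ≈ 0.0125, lever grip about 80 mm from the hinge at z ≈ 0.114. First move: raise the tool and turn its y axis onto the shaker's y.

Request:
play_rows --deltas '[0, 0, -36, -5.65, 60, 0, 0, -36, -5.65, 60, 0, 0, -36, -5.65, 60, 0, 0, -36, -5.65, 60, 0, 0, 0, 0, 60]'

```text
t: 0.52
tool_pos: [0.1956, 0.5693, 0.3716]
orientation: [-0.109, 3.135, 0.017]
force: [-0.4, 0.5, 1.6]
opening: 0.0646
gripper_force: 0.0
```

```bash
cat >> h.py <<'E'
YAW=.065; C=np.array([.544,-.0165,0]); RS=R.from_euler('z',YAW).as_matrix()
def w(p): return C+RS@np.array(p)      # shaker -> world
def s(p): return RS.T@(np.array(p)-C)  # world -> shaker
def to(p): # tool-frame delta (mm), yaw error (deg about tool z) to TCP target in shaker frame
    st=robot.read_state(); M=R.from_rotvec(st['orientation']).as_matrix()
    d=M.T@(w(p)-st['tool_pos'])*1e3; y=RS.T@M[:,1]
    print('t',round(st['t'],2),'tcp_s',(s(st['tool_pos'])*1e3).round(1),'delta',d.round(1),'turn',round(np.degrees(np.arctan2(-y[0],y[1])),2)*-1,'F',(RS.T@st['force']).round(1),'open',round(st['opening']*1e3,1),'grip',round(st['gripper_force'],1))
E
python3 - <<'E'
from h import *
to([-.0365,-.0785,.25]); print(onz(load('top0'),250,228,.15))
E
```

```text
t 0.52 tcp_s [-309.6  607.2  371.6] delta [-269.2 -688.2  116. ] turn -0.27 F [-0.3  0.5  1.6] open 64.6 grip 0.0
[0.49747857 0.22550764 0.15      ]
```

Request:
play_rows --deltas '[0, -34, 0, 0, 60, 0, -34, 0, 0, 60, -5, -34, 0, 0, 60, -15, -34, 0, 0, 60, -15, -34, 0, 0, 60, -15, -34, 0, 0, 60, -15, -34, 0, 0, 60, -15, -34, 0, 0, 60, -15, -34, 0, 0, 60, -15, -34, 0, 0, 60]'

```text
t: 1.35
tool_pos: [0.3265, 0.2335, 0.3622]
orientation: [0.1, -3.14, 0.0]
force: [0.9, 0.4, 0.9]
opening: 0.0602
gripper_force: 0.0
```

Request:
play_rows --deltas '[-15, -34, 0, 0, 60, -15, -34, 0, 0, 60, -15, -34, 0, 0, 60, -15, -34, 0, 0, 60, -15, -34, 0, 0, 60, -15, -34, 0, 0, 60, -17, -34, 10, 0, 60, -17, -34, 25, 0, 60, -17, -34, 30, 0, 60, -17, -34, 35, 0, 60]'

```text
t: 2.18
tool_pos: [0.4985, -0.0825, 0.275]
orientation: [-0.098, 3.138, -0.001]
force: [0.9, 0.5, 0.7]
opening: 0.0597
gripper_force: 0.0
```

Request:
play_rows --deltas '[0, 0, 0, 0, 60, 0, 0, 0, 0, 60]'

```text
t: 2.35
tool_pos: [0.4963, -0.0813, 0.2724]
orientation: [0.095, -3.134, -0.003]
force: [-0.4, -0.4, 0.1]
opening: 0.0599
gripper_force: 0.0
```

```bash
python3 - <<'E'
from h import *
c=snap('wrist','w1'); to([-.0365,-.0785,.25])
for n,p in(('grip',[-.0365,-.0785,.121]),('tip',[-.0085,-.0785,.121]),('base',[-.0765,-.0785,.121])): print(n,proj(c,w(p)).round(1))
E
```

```text
t 2.4 tcp_s [-51.1 -60.8 274.7] delta [-14.7 -17.7  24.6] turn 0.18 F [-1.   0.6 -0.2] open 60.0 grip 0.0
grip [298.  240.5]
tip [298.6 271.4]
base [297.2 194.2]
```

View pics/w1.png

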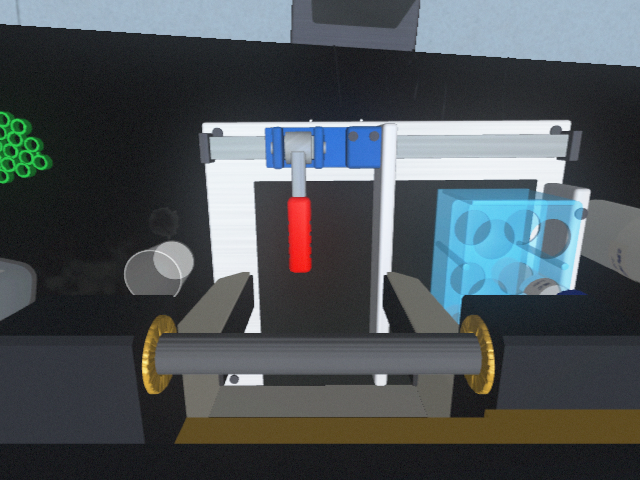

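The wrist picture shows the handle from (298,196) to (300,272), against a prediction of (297,194) to (299,271). So the model fits, with the lever about 1 mm further in +y. Now I descend around it.

Request:
play_rows --deltas '[-7, -8, 0, 0, 50, -7, -8, 15, 0, 50, 0, 0, 30, 0, 45, 0, 0, 30, 0, 45, 0, 0, 30, 0, 45, 0, 0, 30, 0, 45, 0, 0, 20, 0, 45, 0, 0, 10, 0, 45, 0, 0, 0, 0, 45, 0, 0, 0, 0, 45]'

```text
t: 3.23
tool_pos: [0.5136, -0.0953, 0.1123]
orientation: [-0.101, 3.138, -0.001]
force: [0.1, -1.0, 0.0]
opening: 0.0447
gripper_force: 0.0
```

```bash
python3 - <<'E'
from h import *
to([-.0365,-.0775,.095])
E
```

```text
t 3.23 tcp_s [-35.5 -76.6 112.3] delta [ 1.  -0.9 17.3] turn 0.03 F [-0. -1.  0.] open 44.7 grip 0.0
```

Request:
play_rows --deltas '[1, -1, 10, 0, 45, 0, 0, 7, 0, 45, 0, 0, 0, 0, 15, 0, 0, 0, 0, 15, 0, 0, 0, 0, 15, 0, 0, 0, 0, 15, 0, 0, 0, 0, 15, 0, 0, 0, 0, 15]' --newtons 12

```text
t: 3.9
tool_pos: [0.5119, -0.0963, 0.0941]
orientation: [-0.1, 3.139, 0.0]
force: [0.3, 2.0, 1.8]
opening: 0.02
gripper_force: 12.0
```

```bash
python3 - <<'E'
from h import *
to([-.0365,-.0775,.095])
# arc increments in tool axes (tool x=-shaker x, z down), mm
th=np.radians(np.arange(0,91,5)); x=80*np.cos(th)-8*np.sin(th); z=80*np.sin(th)+8*np.cos(th)
print(np.c_[np.degrees(th[1:]),-np.diff(x),-np.diff(z)].round(1).tolist())
E
```

```text
t 3.9 tcp_s [-37.2 -77.6  94.1] delta [-0.7  0.1 -0.9] turn 0.07 F [0.4 2.  1.8] open 20.0 grip 12.0
[[5.0, 1.0, -6.9], [10.0, 1.6, -6.8], [15.0, 2.2, -6.7], [20.0, 2.8, -6.4], [25.0, 3.3, -6.2], [30.0, 3.8, -5.9], [35.0, 4.3, -5.5], [40.0, 4.8, -5.1], [45.0, 5.2, -4.7], [50.0, 5.6, -4.2], [55.0, 6.0, -3.7], [60.0, 6.3, -3.2], [65.0, 6.5, -2.6], [70.0, 6.7, -2.0], [75.0, 6.9, -1.4], [80.0, 7.0, -0.8], [85.0, 7.0, -0.2], [90.0, 7.0, 0.4]]
```

Gripped (20.0 mm, matching the handle's width). Now I follow the arc.

Request:
play_rows --deltas '[1, 0, -6.9, 0, 15, 1.6, 0, -6.8, 0, 15, 2.2, 0, -6.7, 0, 15, 2.8, 0, -6.4, 0, 15, 3.3, 0, -6.2, 0, 15, 3.8, 0, -5.9, 0, 15, 4.3, 0, -5.5, 0, 15, 4.8, 0, -5.1, 0, 15, 5.2, 0, -4.7, 0, 15]'

```text
t: 4.65
tool_pos: [0.4826, -0.0985, 0.1488]
orientation: [-0.1, 3.139, -0.0]
force: [2.1, -0.6, -2.4]
opening: 0.0197
gripper_force: 12.0
```

```bash
python3 - <<'E'
from h import *
to([-.0365,-.0775,.095])
E
```

```text
t 4.65 tcp_s [-66.6 -77.8 148.8] delta [-30.    0.4  53.9] turn 0.08 F [ 2.  -0.7 -2.4] open 19.7 grip 12.0
```

Request:
play_rows --deltas '[5.6, 0, -4.2, 0, 15, 6, 0, -3.7, 0, 15, 6.3, 0, -3.2, 0, 15, 6.5, 0, -2.6, 0, 15, 6.7, 0, -2, 0, 15, 6.9, 0, -1.4, 0, 15, 7, 0, -0.8, 0, 15, 7, 0, -0.2, 0, 15, 0, 0, 0, 0, 15, 0, 0, 0, 0, 15]'

```text
t: 5.48
tool_pos: [0.43, -0.102, 0.1665]
orientation: [0.099, -3.139, 0.001]
force: [-1.3, 0.2, 6.9]
opening: 0.0199
gripper_force: 12.0
```

```bash
python3 - <<'E'
from h import *
snap('scene','s2'); to([-.1235,-.0775,.167])
im=cv2.imread('pics/s2.png'); a,b,w_,h_=240,140,200,150
cv2.imwrite('pics/s2c.png',cv2.resize(im[b:b+h_,a:a+w_],None,fx=4,fy=4,interpolation=cv2.INTER_CUBIC))
E
```

```text
t 5.53 tcp_s [-119.3  -77.9  166.5] delta [ 4.2  0.4 -0.5] turn 0.1 F [-1.5 -0.3  6. ] open 19.6 grip 12.0
```

View pics/s2c.png

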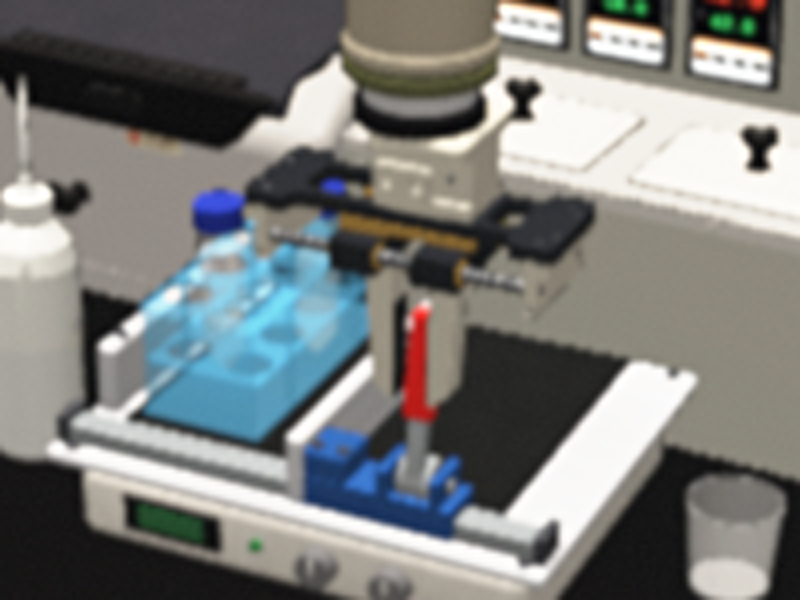

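The lever stands upright at crop (420,360), held between the fingers, and the rack and tubes are undisturbed. Next I slide along +y: about 62 mm is expected, with rack contact after about 47 mm.

Request:
play_rows --deltas '[0, 3, 0, 0, 15, 0, 5, 0, 0, 15, 0, 6, 0, 0, 15, 0, 6, 0, 0, 15, 0, 6, 0, 0, 15, 0, 6, 0, 0, 15, 0, 5, 0, 0, 15, 0, 4, 0, 0, 15, 0, 3, 0, 0, 15, 0, 2, 0, 0, 15]'

```text
t: 6.37
tool_pos: [0.4272, -0.0561, 0.1665]
orientation: [0.1, -3.139, 0.002]
force: [-2.5, -2.2, 8.9]
opening: 0.0201
gripper_force: 12.0
```

Request:
play_rows --deltas '[0, 2, 0, 0, 15, 0, 2, 0, 0, 15, 0, 2, 0, 0, 15, 0, 2, 0, 0, 15, 0, 1.5, 0, 0, 15, 0, 1, 0, 0, 15, 0, 0, 0, 0, 15]'

```text
t: 6.95
tool_pos: [0.4265, -0.0458, 0.1665]
orientation: [0.099, -3.139, 0.002]
force: [-1.7, -0.9, 8.5]
opening: 0.02
gripper_force: 12.0
```

```bash
python3 - <<'E'
from h import *
to([-.1195,-.0155,.167])
E
```

```text
t 6.95 tcp_s [-119.1  -21.6  166.5] delta [ 0.4  6.1 -0.5] turn 0.09 F [-1.7 -0.8  8.5] open 20.0 grip 12.0
```

Request:
play_rows --deltas '[0, 1, -0.3, 0, 15, 0, 1, 0, 0, 15, 0, 1, 0, 0, 15, 0, 1, 0, 0, 15, 0, 0, 0, 0, 15]'

```text
t: 7.37
tool_pos: [0.4262, -0.0418, 0.1665]
orientation: [0.099, -3.139, 0.002]
force: [-2.1, -2.3, 6.6]
opening: 0.0198
gripper_force: 12.0
```

Request:
play_rows --deltas '[0, 1, 0, 0, 15, 0, 0, 0, 0, 15]'

```text
t: 7.53
tool_pos: [0.4262, -0.0408, 0.1665]
orientation: [0.099, -3.139, 0.002]
force: [-2.4, -2.3, 5.8]
opening: 0.0197
gripper_force: 12.0
```

Request:
play_rows --deltas '[0, 1, 0, 0, 15, 0, 0, 0, 0, 15]'

```text
t: 7.7
tool_pos: [0.4261, -0.0399, 0.1665]
orientation: [0.099, -3.139, 0.002]
force: [-2.3, -3.3, 6.7]
opening: 0.0198
gripper_force: 12.0
```

Request:
play_rows --deltas '[0, 1, 0, 0, 15, 0, 0, 0, 0, 15]'

```text
t: 7.87
tool_pos: [0.4261, -0.0389, 0.1665]
orientation: [0.099, -3.139, 0.002]
force: [-1.8, -3.3, 7.2]
opening: 0.0199
gripper_force: 12.0
```

Request:
play_rows --deltas '[0, 1, 0, 0, 15, 0, 0, 0, 0, 15]'

```text
t: 8.03
tool_pos: [0.426, -0.0382, 0.1665]
orientation: [0.099, -3.139, 0.003]
force: [-1.4, -3.9, 7.9]
opening: 0.0197
gripper_force: 12.0
```

Request:
play_rows --deltas '[0, 1, 0, 0, 15, 0, 0, 0, 0, 15]'

```text
t: 8.2
tool_pos: [0.426, -0.038, 0.1665]
orientation: [0.099, -3.139, 0.005]
force: [-1.5, -9.6, 5.8]
opening: 0.0199
gripper_force: 12.0
```

Request:
play_rows --deltas '[0, 1, 0, 0, 15, 0, 0, 0, 0, 15]'

```text
t: 8.37
tool_pos: [0.426, -0.0379, 0.1665]
orientation: [0.098, -3.139, 0.008]
force: [-0.1, -12.8, 5.0]
opening: 0.02
gripper_force: 12.0
```

```bash
python3 - <<'E'
from h import *
to([-.1195,-.0155,.167]); snap('top','t3')
im=cv2.imread('pics/t3.png'); a,b=270,155
cv2.imwrite('pics/t3c.png',cv2.resize(im[b:b+120,a:a+160],None,fx=5,fy=5,interpolation=cv2.INTER_CUBIC))
E
```

```text
t 8.37 tcp_s [-119.1  -13.7  166.5] delta [ 0.4 -1.8 -0.4] turn 0.15 F [ -0.9 -12.7   5. ] open 20.0 grip 12.0
```

View pics/t3c.png

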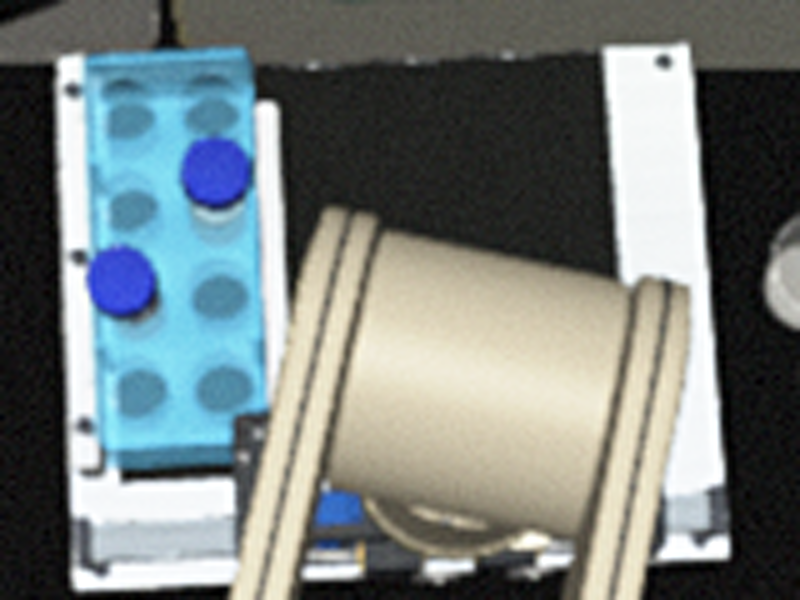

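The rack lies against the fixed bar (crop u 87–100) and the sliding bar touches it (u≈262). Both tubes stand. The force rose sharply at contact, so it is held. Now I keep the push and reverse the arc.

Request:
play_rows --deltas '[0, 0.6, 0, 0, 15, 0, 0, 0, 0, 15, -7, 0, 0.2, 0, 15, -7, 0, 0.8, 0, 15, -6.9, 0, 1.4, 0, 15, -6.7, 0, 2, 0, 15, -6.5, 0, 2.6, 0, 15, -6.3, 0, 3.2, 0, 15, -6, 0, 3.7, 0, 15, -5.6, 0, 4.2, 0, 15]'

```text
t: 9.25
tool_pos: [0.4775, -0.0344, 0.1476]
orientation: [0.098, -3.137, 0.008]
force: [-1.9, -15.1, 1.8]
opening: 0.02
gripper_force: 12.0
```

Request:
play_rows --deltas '[-5.2, 0, 4.7, 0, 15, -4.8, 0, 5.1, 0, 15, -4.3, 0, 5.5, 0, 15, -3.8, 0, 5.9, 0, 15, -3.3, 0, 6.2, 0, 15, -2.8, 0, 6.4, 0, 15, -2.2, 0, 6.7, 0, 15, -1.6, 0, 6.8, 0, 15, -1, 0, 6.9, 0, 15, 0, 0, 1, 0, 15]'

```text
t: 10.08
tool_pos: [0.5071, -0.0324, 0.093]
orientation: [0.099, -3.139, 0.007]
force: [-2.4, -13.2, 11.3]
opening: 0.0198
gripper_force: 12.0
```

Request:
play_rows --deltas '[0, 0, 2, 0, 15, 0, 0, 0, 0, 15, 0, 0, 0, 0, 15]'

```text
t: 10.33
tool_pos: [0.5074, -0.0324, 0.0921]
orientation: [0.099, -3.14, 0.007]
force: [-3.6, -12.7, 11.5]
opening: 0.0201
gripper_force: 12.0
```

```bash
python3 - <<'E'
from h import *
to([-.0372,-.0137,.0941])
E
```

```text
t 10.33 tcp_s [-37.6 -13.5  92.1] delta [-0.4 -0.2 -2. ] turn 0.12 F [ -4.4 -12.4  11.5] open 20.1 grip 12.0
```

Request:
play_rows --deltas '[0, -1.5, -1, 0, 15, 0, -1, 0, 0, 15, 0, 0, 0, 0, 42, 0, 0, 0, 0, 42, 0, 0, 0, 0, 42, 0, 0, 0, 0, 42, 0, 0, -20, 0, 42, 0, 0, -35, 0, 42, 0, 0, -40, 0, 42, 0, 0, -40, 0, 42]'

```text
t: 11.17
tool_pos: [0.5063, -0.0316, 0.2273]
orientation: [0.1, -3.137, -0.001]
force: [0.9, 0.3, 0.9]
opening: 0.042
gripper_force: 0.0
```

Request:
play_rows --deltas '[15, 0, -40, 0, 42, 15, 0, -20, 0, 42, 0, 0, 0, 0, 42, 0, 0, 0, 0, 42]'

```text
t: 11.5
tool_pos: [0.4785, -0.0339, 0.2874]
orientation: [-0.1, 3.137, -0.001]
force: [0.4, -0.4, -0.5]
opening: 0.0421
gripper_force: 0.0
```

```bash
python3 - <<'E'
from h import *
c=snap('wrist','w4'); snap('scene','s4'); to([-.0372,-.0137,.0941])
im=cv2.imread('pics/s4.png'); a,b=250,180
o=np.vstack([cv2.resize(im[b:b+100,a:a+160],(640,400),interpolation=cv2.INTER_CUBIC)[60:340],c['pixels'][80:400]])
cv2.imwrite('pics/c4.png',o)
for z in(.121,.13): print([proj(c,w([x,-.0155,z])).round(1) for x in(-.0085,-.0765)])
for z,x,y in((.125,-.135,.064),(.157,-.08,.064)): print(proj(c,w([x,y,z])).round(1))
E
```

```text
t 11.6 tcp_s [-67.4 -12.8 284.3] delta [-30.6  -1.  190.2] turn 0.07 F [0.1 0.1 0.7] open 41.8 grip 0.0
[array([315.6, 279.3]), array([315.4, 206.7])]
[array([315.6, 282.8]), array([315.3, 208.6])]
[410.5 138.1]
[415.9 210.2]
```

View pics/c4.png

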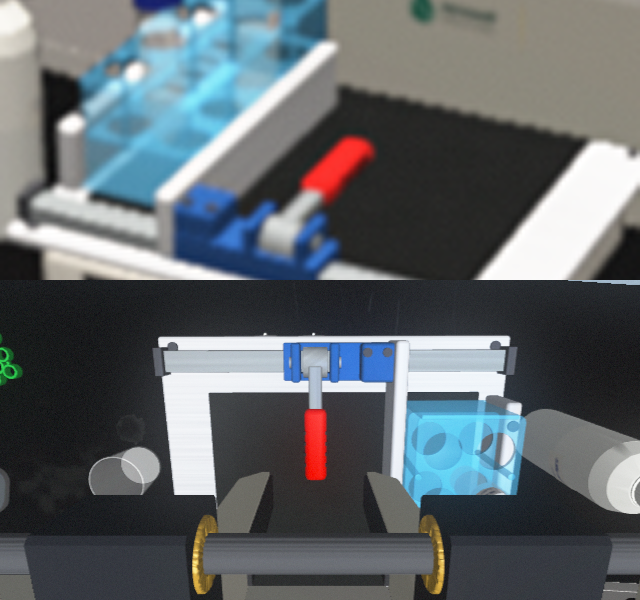

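The lever lies down: in the wrist image its tip is at row 279 against 279.3 predicted for angle 0. The rack sits between the bars. To make sure it is fully locked, I'll press the handle from above with closed fingers, which also measures its height.

Request:
play_rows --deltas '[-12, -1, 10, 0, 0, -13, 0, 25, 0, 0, -12, 0, 30, 0, 0, 0, 0, 30, 0, 0, 0, 0, 25, 0, 0, 0, 0, 15, 0, 0, 0, 0, 14, 0, 0, 0, 0, 5, 0, 0, 0, 0, 0, 0, 0, 0, 0, 0, 0, 0]'

```text
t: 12.43
tool_pos: [0.5144, -0.0324, 0.1312]
orientation: [0.1, -3.138, -0.001]
force: [-0.0, 0.2, 0.5]
opening: 0.0006
gripper_force: 0.0
```

Request:
play_rows --deltas '[0, 0, 3, 0, 0, 0, 0, 3, 0, 0, 0, 0, 2, 0, 0, 0, 0, 0, 0, 0]'

```text
t: 12.77
tool_pos: [0.515, -0.0326, 0.124]
orientation: [-0.1, 3.14, -0.0]
force: [0.5, 0.4, 0.6]
opening: 0.0006
gripper_force: 0.0
```

```bash
python3 - <<'E'
from h import *
to([-.03,-.0137,.121])
E
```

```text
t 12.77 tcp_s [-30.  -14.2 124. ] delta [-0.   0.5  3. ] turn 0.08 F [0.5 0.3 0.6] open 0.6 grip 0.0
```

Request:
play_rows --deltas '[0, 0, 2, 0, 0, 0, 0, 2, 0, 0, 0, 0, 1, 0, 0, 0, 0, 0, 0, 0]'

```text
t: 13.1
tool_pos: [0.5155, -0.0327, 0.1211]
orientation: [-0.1, 3.139, -0.001]
force: [-6.2, 1.1, 14.2]
opening: 0.0005
gripper_force: 7.3
```

Request:
play_rows --deltas '[0, 0, -10, 0, 0, 0, 0, -30, 0, 0, 0, 0, -40, 0, 0, 0, 0, -40, 0, 0, 15, -5, -30, 0, 0, 0, 0, 0, 0, 0, 0, 0, 0, 0, 0, 0, 0, 0, 0, 0]'

```text
t: 13.77
tool_pos: [0.5002, -0.0385, 0.2687]
orientation: [-0.1, 3.14, 0.0]
force: [0.1, -0.2, 0.2]
opening: 0.0007
gripper_force: 0.0
```

```bash
python3 - <<'E'
from h import *
to([-.03,-.0137,.121]); a=snap('top','t5')['pixels']; b=snap('scene','s5')['pixels']
o=np.hstack([cv2.resize(a[155:275,270:430],(400,300),interpolation=cv2.INTER_CUBIC),cv2.resize(b[180:300,250:410],(400,300),interpolation=cv2.INTER_CUBIC)])
cv2.imwrite('pics/c5.png',o)
E
```

```text
t 13.77 tcp_s [-45.1 -19.2 268.7] delta [-15.1   5.5 147.7] turn 0.09 F [ 0.1 -0.3  0.2] open 0.7 grip 0.0
```

View pics/c5.png

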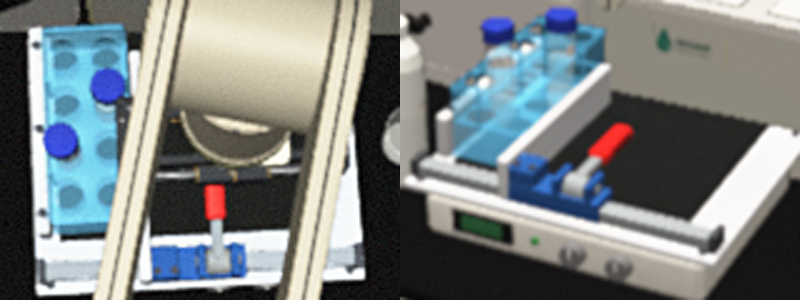

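Contact came at 121 mm with 14 N, so the lever is fully down. The picture shows the rack held between the bars, the tubes upright at (108,86) and (60,140), and the gripper clear.

```bash
python3 -c "
from plant import robot
print(robot.close_job())"
```

```text
the job is handed in; nothing more can be done
None
```

The rack is clamped against the fixed bar with the lever pressed fully down and both tubes standing; I handed the job in after about 14 s, and the hand-in gave no verdict.

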